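Third hand on a cracked shelf deck

ROBOT

A 7-joint arm with a two-finger parallel gripper is mounted at the origin on the work surface. World frame = base frame: x ahead of the robot, y to its left, z up, the work surface at z = 0. Lengths are in m, angles in rad, forces in N, time in s.
With the tool pointing down it reaches from about 0.4 to 0.85 m from the base axis. Payload 10.4 kg.
Tool frame: the origin (TCP) lies at the very end of the fingers, on their centre line; the grasp point (between the pads) lies 19 mm behind it; z points along the fingers, y is the direction in which the jaws open and shut (so a half turn about z gives the same grasp; the last joint's range is limited). The gripper opens to 85 mm and grips with 20 to 120 N. Pads are 22 mm wide; open, the fingers measure 114 mm over their backs; the gripper's body (76 mm by 85 mm) begins 54 mm behind the grasp point. The pads swing forward as they close: fully open they stand 13 mm farther back than shut.
Start: joints at [1.094, 0.332, -0.065, 1.46, 0.022, 1.35, -0.088], TCP at [0.274, -0.562, 0.231] pointing down, gripper open.
Joint ranges: [-2.6, 2.6], [-0.5, 2.12], [-1.47, 1.34], [0.16, 2.42], [-1.27, 4.41], [0.06, 2.06], [-2.6, 2.6]. Speed limits (rad/s): [2.22, 2.22, 2.79, 2.79, 3.14, 3.14, 3.14].

INTERFACE

Orientations are given as a unit quaternion [x, y, z, w].
In Python, from workcell import manip gives the robot as it stands.
- The arm moves only by the tool arm_command, never from a script. Its arguments are lists of equal length, an entry for each row: "slide": the shift along the tool's x, y, z in mm, a list of three; "turn": the turn about the tool's z in degrees; "grip": the closure, from 0 (fully open) to 1 (shut). In form: {"slide": [[tx, ty, tz], ...], "turn": [turn, ...], "grip": [grip, ...]}. A call has 1 to 10 rows; each row shifts and turns the commanded pose from where the row before left it, along the tool's axes as they then stand; what a row does not reach is not made up. A row lasts 1/12 s, in which the tool goes at most 41.7 mm and 7.16 degrees, less where a joint would pass 70% of its speed; a pose out of reach is approached as far as the arm can. A call with a gripper value outside its range is refused whole. The fingers move at their own pace and stop on an object; "newtons" is the grip in N (left out, the last holds). Time passes only in rows, so rows that do not move let the fingers close. It gives the time, the measured TCP pose, the force and the opening at its end, in the units of the state.
- manip.get_obs(): the state, without advancing time (a new reading comes with each control period).
- manip.camera(name): name is "side" or "top" or "wrist"; returns the picture (400x640x3 uint8, blue, green, red); there is no depth.
- manip.camera_info(name): a dict with "fx", "fy", "cx", "cy" (pixels), "dist_coeffs" ([k1, k2, p1, p2, k3] as OpenCV has them; the pictures are not rectified), "rvec" (rotation vector, rad) and "tvec" (3), from world to camera coordinates, as OpenCV has them. Camera axes: x right, y down, z forward; pixel columns grow to the right and rows downward; lengths in m; the calibration is good to about 2 mm. A picture is of the moment at which its call begins: read the wrist's pose just before it. camera_info takes no time and is no camera call; for the wrist camera it gives the pose at the moment of the call.
- manip.hand_in(): hands the job in, once; it reports no verdict.
Trained networks look in the newest picture that a camera, given by its name, has taken for a name from the list of things; names that differ only in an ending like _2 or _b are one class to them, and where a whole thing is asked for, a point or a joint stands for the part that bears it (a point fixed in the world has none). Each returns a list of dicts, best first, with "score" (0 to 1); they miss things now and then, are a little off and sometimes report something else, mostly with a low value. They report only what shows in the picture. A call takes as long as a camera call. They do not tell look-alikes from the thing itself.
- manip.cut_out(target, camera): "pixels" (400x640 bool, what is visible of it).
- manip.tip_of(target, camera): "xyz" ([x, y, z] in m, in the coordinates of the camera as it stood for that picture, good to about 4 mm: a listed point, or the origin of a listed thing).
The state is a dict: "clock": time; "joint_pos": joint angles; "joint_velocities": joint speeds; "tau": joint torques, N m; "position": TCP position; "ee_rot": TCP orientation; "ft_force": force on the tool from outside, world axes, zero at the start; "torque": the same for the moment, N m; "grip_width": opening from 0.0 (shut) to 1.0 (fully open).
Only numpy, scipy, OpenCV 4.12 (cv2) and the standard library are available. Lean on these libraries where they do the work, as an engineer would, in place of code of your own. Each camera call takes 0.05 s, during which the arm holds its last target.

TASK

Switch the work lamp on so that I can see, then bring the loose aluminium angle up to the cracked long lip of the upturned shelf deck: upright flange flat along the inside of the lip, foot flat on the sheet, centred on the crack so that its two bolt holes lie behind the slots. Press it there with a steady push of about 10 N while I bolt it, never hard enough to buckle the thin lip, and finish your program still pressing, without letting go; leave the lamp on and do not disturb the pots and tools standing about.

Things in the scene. Friction and masses are not known exactly. Their poses are not given: they have to be found in the camera images.
- lamp: squat yellow battery work lamp, 130 x 88 mm, black corner posts, standing fast on the bench; origin under its centre. Its flat top, 89 mm above the bench, carries the red rocker switch
- rocker (a joint): angle of the red rocker on the lamp's top: 0 off, 0.4 rad on. Past half-way (0.2 rad) it snaps over to the other detent; 4 to 5 N down on its raised end turns it
- rocker_press (a point): the point to press: top face of the rocker's raised end, 14 mm from the pivot. x axis points level from the pivot towards that end (while off). About 104 mm above the bench while off, it goes 5.5 mm down to on. The rocker, 40 mm long (along x) and 24 mm wide, stays proud of the lamp's top
- angle_mid (a point): centre of the upright flange of the loose aluminium angle (plain L section 3 mm thick, 240 mm long, upright leg 30 mm, foot 50 mm, 0.15 kg), 15 mm above its underside, half-way along. x along the angle, y squarely out of the flange's outer face (1.5 mm away, the face for the lip), z up. The foot reaches 47 mm behind the flange (-y). 7 mm bolt holes at x = -90, +90 mm
- angle_face (a point): bottom edge of the upright flange's outer face, half-way along; axes as angle_mid, which lies 1.5 mm behind (-y) and 15 mm above it
- deck: steel shelf deck, 600 (x) by 300 mm (y), lying upside down like a shallow tray, fixed on the bench; origin under its centre. The sheet's upper face is 3 mm above the bench; lips all round stand up to 35 mm above the bench. The long lip at +y, on the robot's left, is the cracked one
- lip_mid (a point): the crack, half-way along that lip: point on the lip's inner face where it meets the sheet. x along the lip, y squarely outward through it (the way to press), z up. The lip is 3 mm thick and has slots 28 mm long at x = -90 and +90 mm
- lip (a joint): how far the thin cracked lip has bowed outward, in m: 0 at rest; it springs back and gives about 0.2 mm per newton
- vase: glossy cobalt vase, 178 mm tall, 104 mm across; bystander, origin under its centre
- mug: speckled oatmeal mug, 92 mm tall, 82 mm across; bystander, origin under its centre
- paddle: stainless mixing paddle head, 96 mm across, 54 mm tall; bystander, origin under its centre
- pintool: chunky wooden pin tool lying on the bench on the robot's left, 175 mm long; bystander, origin under it, 75 mm from the butt of its handle
Mind the look-alikes: they are no part of the job. Of the things that look like the part that bears angle_mid, take the one that is nearest to the robot's base at the start.

How it is judged:
On the way, in this order (a step that is already met when the one before it is completed fails the run):
1. the lamp's rocker is snapped over to on (value of joint rocker above 0.34 rad), for 0.2 s.
2. the angle stands in place against the lip, pressed with 5 to 16 N for a full second (contact force between angle and lip between 5 and 16 N and x of angle_face in the frame of lip_mid between -0.0105 and 0.0105 m and angle between the x axis of angle_mid and the x axis of lip_mid, either way round below 0.03 rad), for 1 s.
At the end, for the whole second after the job is handed in: Rocker on (over 0.34 rad). The fingers still press the angle and it presses the lip with 5 to 16 N, at rest: flange within 3 mm of the lip and parallel to 0.03 rad, middle within 10.5 mm of the crack along the lip, foot within 3 mm of the sheet, tilt under 0.08 rad (all of step 2 and value of joint rocker above 0.34 rad and contact force between the fingers and angle above 4 N and y of angle_face in the frame of lip_mid above -0.003 m and z of angle_face in the frame of lip_mid below 0.003 m and angle between angle_mid's own z axis and vertical below 0.08 rad and linear speed of angle below 0.01 m/s); the arm keeps its last pose, push and grip.
It fails at once if the angle pushed into the lip with more than 25 N, or the lip bowed out more than 5 mm (buckled) (contact force between angle and lip above 25 N or value of joint lip above 0.005 m).
It fails at once if a bystander shifted by more than 30 mm or tipped (distance of any of vase, mug, paddle, pintool from where it was at the start of the episode above 0.03 m or angle between any of vase, mug's own z axis and vertical above 0.3 rad).
It also fails if it takes over 67 s, if anything falls off the work surface, if the arm or the gripper's body presses on something with over 40 N, if the wrist force passes 120 N, or if a joint passes its speed limit or range.

## Working session

There is one attempt and no reset: what is moved stays moved. The work goes in short steps, Python scripts to look and compute and a tool call to move; the robot and the scene stay as the last step left them, time stands still between calls to the robot, and variables do not carry over. Pictures are saved under pics/ and viewed, and the job is handed in when it is done.

Besides the shell and the picture viewer there is one more tool, called after ">>>" as name(argument=value, ...), one argument or row to a line, values as JSON. arm_command: Moves the arm, as the interface text tells. Its arguments: {"type":"object","properties":{"slide":{"type":"array","items":{"type":"array","items":{"type":"number"}}},"turn":{"type":"array","items":{"type":"number"}},"grip":{"type":"array","items":{"type":"number"}},"newtons":{"type":"number"}},"required":["slide","turn","grip"]}

```bash
mkdir -p pics; ls
cat > h.py <<'E'
import numpy as np, cv2
from workcell import manip
from scipy.spatial.transform import Rotation as R
def cam(n):
    i=manip.camera_info(n);K=np.array([[i['fx'],0,i['cx']],[0,i['fy'],i['cy']],[0,0,1]],float)
    return K,np.array(i['dist_coeffs'],float),np.array(i['rvec'],float).reshape(3),np.array(i['tvec'],float).reshape(3)
def c2w(n,p,info=None):
    K,d,r,t=info or cam(n);M=R.from_rotvec(r).as_matrix();return M.T@(np.array(p)-t)
def proj(n,P,info=None):
    K,d,r,t=info or cam(n);return cv2.projectPoints(np.array(P,float).reshape(-1,3),r,t,K,d)[0].reshape(-1,2)
def unproj(n,uv,z,info=None):
    K,d,r,t=info or cam(n);M=R.from_rotvec(r).as_matrix()
    q=cv2.undistortPoints(np.array(uv,float).reshape(-1,1,2),K,d).reshape(-1,2)
    D=np.c_[q,np.ones(len(q))]@M;C=-M.T@t
    z=np.broadcast_to(z,len(q));return C+D*((z-C[2])/D[:,2])[:,None]
E
python3 - <<'E'
from h import *
o=manip.get_obs();print(o)
for n in ['side','top','wrist']:
    im=manip.camera(n);cv2.imwrite(f'pics/{n}0.png',im)
    i=cam(n);print(n,i[0][0,0],c2w(n,[0,0,0]))
    for t in ['lamp','rocker_press','angle_mid','angle_face','lip_mid','deck','vase','mug','paddle','pintool']:
        for r in manip.tip_of(t,n)[:4]: print(t,round(r['score'],2),c2w(n,r['xyz'],i).round(3),proj(n,c2w(n,r['xyz'],i),i).round())
E
```

```text
pics
{'clock': 0.0, 'joint_pos': array([ 1.09440514,  0.33288021, -0.06469546,  1.46096449,  0.02160653,
        1.34988587, -0.08853174]), 'joint_velocities': array([-3.35048128e-04,  1.53200268e-03,  1.18430705e-03,  4.97801081e-04,
       -4.95691441e-04, -2.54428194e-04,  6.88066225e-05]), 'tau': array([-1.13356782e-03, -6.25460958e+01,  4.88118944e-02, -3.91616714e+01,
        1.61830854e-02,  9.83126083e-03,  2.47636130e-06]), 'position': array([ 0.27380831, -0.56140648,  0.23049965]), 'ee_rot': array([ 9.74370659e-01,  2.24947324e-01, -1.98542790e-04, -6.93224125e-04]), 'ft_force': array([-0.26055682,  0.57368598,  0.30311593]), 'torque': array([ 0.04573986, -0.02387159,  0.06539849]), 'grip_width': 0.9946587799464375}
side 386.36644036522034 [0.38998634 1.10442083 0.70125973]
lamp 0.56 [ 0.414 -0.325 -0.   ] [[338. 184.]]
lamp 0.36 [ 0.706 -0.232 -0.007] [[264. 192.]]
rocker_press 0.39 [ 0.43  -0.325  0.103] [[335. 161.]]
rocker_press 0.31 [0.537 0.103 0.004] [[294. 240.]]
angle_mid 0.95 [0.233 0.498 0.012] [[405. 347.]]
angle_mid 0.79 [0.464 0.109 0.017] [[317. 239.]]
angle_
[... 431 characters left out ...]

lamp 0.94 [ 0.414 -0.327 -0.005] [[444. 239.]]
rocker_press 0.64 [ 0.425 -0.321  0.103] [[450. 231.]]
angle_mid 0.97 [0.233 0.502 0.013] [[177. 295.]]
angle_mid 0.84 [0.466 0.111 0.014] [[305. 221.]]
angle_face 0.63 [ 0.23   0.501 -0.   ] [[178. 297.]]
angle_face 0.63 [ 0.702 -0.226 -0.   ] [[410. 151.]]
angle_face 0.62 [ 0.464  0.111 -0.001] [[305. 223.]]
lip_mid 0.8 [0.549 0.251 0.003] [[262. 196.]]
deck 0.75 [ 0.537  0.106 -0.003] [[307. 200.]]
vase 0.57 [ 0.702 -0.231  0.001] [[412. 151.]]
vase 0.23 [ 0.536  0.109 -0.001] [[306. 200.]]
mug 0.67 [ 0.651 -0.387 -0.001] [[460. 166.]]
paddle 0.88 [0.464 0.388 0.001] [[218. 222.]]
wrist 347.8709638333969 [ 0.34585292 -0.52690005  0.37496733]
```

View pics/top0.png

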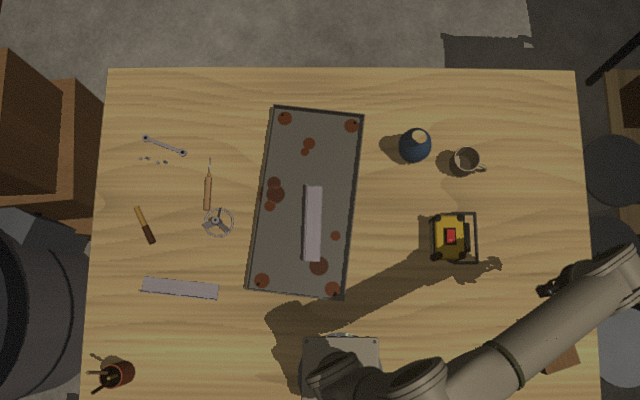

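View pics/side0.png

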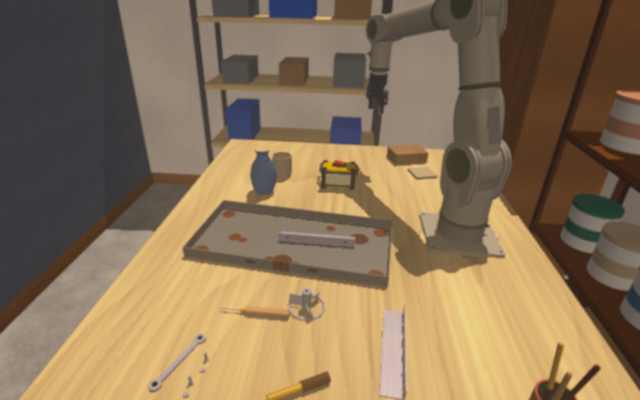

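Run:
```python
from h import *
t=cv2.imread('pics/top0.png');s=cv2.imread('pics/side0.png')
a=cv2.resize(t[95:310,235:375],None,fx=2.7,fy=2.7,interpolation=2)
b=cv2.resize(t[200:275,425:490],None,fx=6,fy=6,interpolation=2)
c=np.zeros((600,800,3),np.uint8);c[:a.shape[0],:a.shape[1]]=a;c[:b.shape[0],400:400+b.shape[1]]=b
cv2.imwrite('pics/c1.png',c)
a=cv2.resize(s[200:285,185:400],None,fx=3.6,fy=3.6,interpolation=2)
b=cv2.resize(s[150:195,305:370],None,fx=6,fy=6,interpolation=2)
c=np.zeros((600,800,3),np.uint8);c[:a.shape[0],:a.shape[1]]=a;c[310:310+b.shape[0],:b.shape[1]]=b
cv2.imwrite('pics/c2.png',c)
cv2.imwrite('pics/w1.png',cv2.imread('pics/wrist0.png'))
print(0.478,np.hypot(.465,.11),np.hypot(.232,.5))
```

```text
0.478 0.4778336530634903 0.5512023222012041
```

View pics/c1.png

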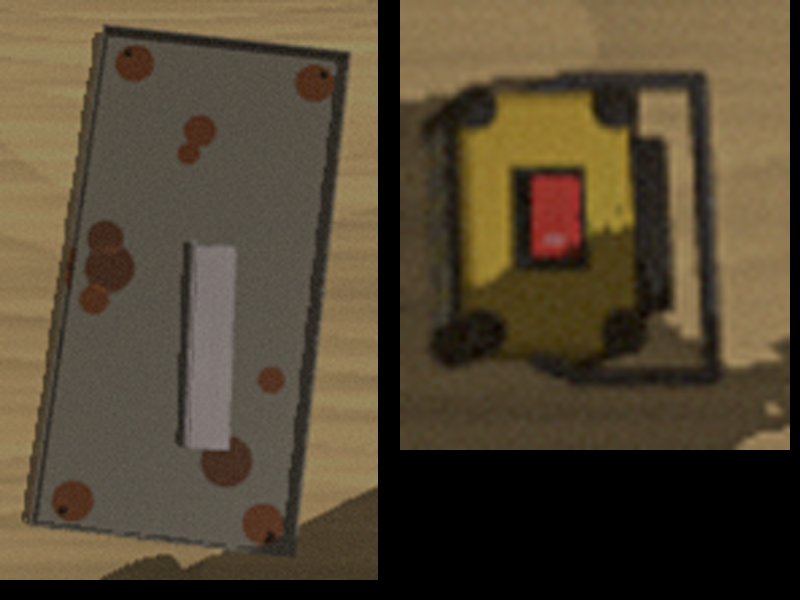

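View pics/c2.png

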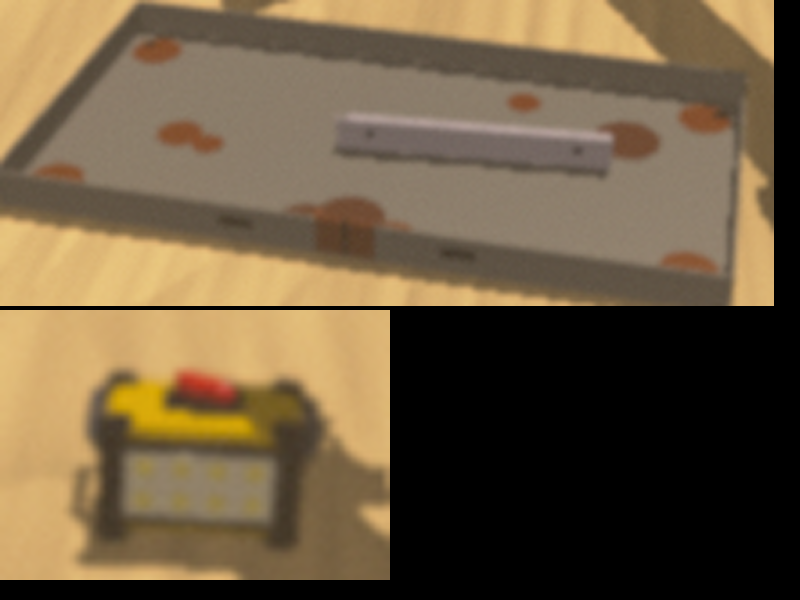

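View pics/wrist0.png

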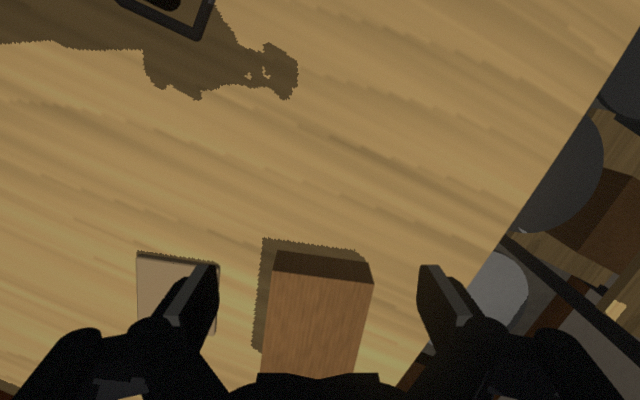

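Candidates for the angle: A in the deck at top (305,221), 0.478 m from the base, and B on the bench at top (177,295), 0.551 m away. A is nearest, and the crop shows its flange faces the cracked lip (slots and crack at +y). The lamp's rocker is at top (451,236), with its +x end apparently raised. Next I'll measure the lines.

```bash
cat >> h.py <<'E'
def goto(P,yaw):
    o=manip.get_obs();M=R.from_quat(o['ee_rot']).as_matrix()
    y0=np.degrees(np.arctan2(M[1,0],M[0,0]));d=(np.array(P)-o['position'])*1000
    print('pos',o['position'].round(4),'yaw',round(y0,2),'tilt',M[:,2].round(4),'slide',(M.T@d).round(1),'turn',round((y0-yaw+180)%360-180,2),'t',round(o['clock'],2),'F',o['ft_force'].round(1),'J7',o['joint_pos'][6].round(2))
E
python3 - <<'E'
from h import *
def line(n,uv,z): 
    p=unproj(n,uv,z); v=p[-1]-p[0]; return p.round(4),np.degrees(np.arctan2(v[1],v[0])).round(2)
for n,tgts in (('top',['rocker','angle_mid','lamp','lip_mid']),('side',['rocker','angle_mid','lamp','lip'])):
    manip.camera(n)
    for t in tgts:
        for r in manip.cut_out(t,n)[:2]:
            m=r['pixels'];c=cv2.minAreaRect(np.argwhere(m)[:,::-1].astype(np.float32))
            z={'rocker':.1,'angle_mid':.006,'lamp':.089}.get(t,.035)
            b=cv2.boxPoints(c); w=unproj(n,b,z)
            print(n,t,round(r['score'],2),m.sum(),np.array(c[0]).round(1),np.round(c[1],1),w[:,:2].round(3).tolist())
# lip top edges from crop1 (px = 235+u/2.7, 95+v/2.7)
f=lambda u,v:(235+u/2.7,95+v/2.7)
print(line('top',[f(30,520),f(100,32)],.035)); print(line('top',[f(294,552),f(348,52)],.035))
print('lip_mid from corners', line('top',[f(36,518),f(106,36)],.035)[0].mean(0))
print('angle', line('top',[f(182,446),f(187,244)],.033),line('top',[f(229,450),f(235,247)],.006))
print('rocker',unproj('top',[(425+156/6,200+217/6)],.1))
goto([.427,-.322,.2],-4)
E
```

```text
top rocker 0.61 103 [450. 235.] [12.  8.] [[0.432, -0.311], [0.432, -0.335], [0.396, -0.334], [0.396, -0.31]]
top angle_mid 0.9 1193 [179.7 288.3] [75.1 17.2] [[0.237, 0.616], [0.29, 0.615], [0.273, 0.378], [0.22, 0.381]]
top angle_mid 0.73 16875 [306.4 201.4] [ 99.1 190.4] [[0.253, 0.292], [0.87, 0.236], [0.828, -0.088], [0.218, -0.011]]
top lamp 0.93 1974 [453.3 238.7] [51.6 48.9] [[0.477, -0.26], [0.486, -0.408], [0.332, -0.409], [0.324, -0.264]]
top lip_mid 0.83 485 [260.4 197. ] [  3. 182.] [[0.261, 0.287], [0.837, 0.222], [0.836, 0.212], [0.26, 0.278]]
side rocker 0.46 28 [338.5 162.5] [3. 7.] [[0.432, -0.327], [0.404, -0.331], [0.403, -0.301], [0.43, -0.297]]
side angle_mid 0.96 745 [316.  238.8] [76.7  9.8] [[0.588, 0.114], [0.596, 0.058], [0.346, 0.066], [0.348, 0.12]]
side angle_mid 0.82 2158 [392.5 352. ] [94. 27.] [[0.283, 0.366], [0.215, 0.359], [0.243, 0.622], [0.296, 0.627]]
side lamp 0.68 892 [338.3 174.7] [37.2 27.6] [[0.476, -0.104], [0.493, -0.353], [0.342, -0.359], [0.346, -0.11]]
side lamp 0.44 378 [255.4 312. ] [67.4  9.2] [[0.634, 0.521], [0.641, 0.494], [0.492, 0.49], [0.489, 0.517]]
side lip 0.66 1962 [285. 266.] [205.5  10.3] [[0.832, 0.264], [0.847, 0.216], [0.26, 0.285], [0.267, 0.326]]
(array([[0.2585, 0.2851, 0.035 ],
       [0.8369, 0.2221, 0.035 ]]), np.float64(-6.22))
(array([[ 0.2254, -0.0108,  0.035 ],
       [ 0.8128, -0.0747,  0.035 ]]), np.float64(-6.21))
lip_mid from corners [0.5463  0.24665 0.035  ]
angle (array([[0.3429, 0.1159, 0.033 ],
       [0.5771, 0.1137, 0.033 ]]), np.float64(-0.53)) (array([[0.3409, 0.0633, 0.006 ],
       [0.5801, 0.0585, 0.006 ]]), np.float64(-1.15))
rocker [[ 0.4102914  -0.32543893  0.1       ]]
pos [ 0.274  -0.5618  0.2313] yaw 26.0 tilt [ 0.e+00 -1.e-04 -1.e+00] slide [ 242.6 -148.4   31.3] turn 30.0 t 2.15 F [-0.6  0.2  1. ] J7 -0.09
```

>>> arm_command(
  slide=[
    [20,-12,0],
    [24,-15,0],
    [24,-15,0],
    [24,-15,0],
    [24,-15,0],
    [24,-15,0],
    [24,-15,0],
    [24,-15,0],
    [22,-13,0],
    [20,-12,0],
  ],
  turn=[0,0,0,0,0,0,0,0,0,0],
  grip=[1,1,1,1,1,1,1,1,1,1],
  newtons=60,
)

```text
clock: 2.98
position: [0.4194, -0.3317, 0.2316]
ee_rot: [0.974, 0.225, 0.0, 0.0]
ft_force: [-0.5, -1.3, 0.5]
grip_width: 0.0
```

>>> arm_command(
  slide=[
    [0,0,5],
    [0,0,5],
    [0,0,5],
    [0,0,5],
    [0,0,5],
    [0,0,0],
  ],
  turn=[6,6,6,6,4,0],
  grip=[1,1,1,1,1,1],
)

```text
clock: 3.48
position: [0.4181, -0.333, 0.2055]
ee_rot: [1.0, -0.019, -0.001, -0.0]
ft_force: [-0.3, 0.1, 1.1]
grip_width: 0.0
```

Run:
```python
from h import *
goto([.425,-.323,.12],-2)
for n in ('wrist','side','top'):
    im=manip.camera(n);cv2.imwrite(f'pics/{n}2.png',im);i=cam(n)
    for t in ['lamp','rocker_press']:
        for r in manip.tip_of(t,n)[:2]: print(n,t,round(r['score'],2),c2w(n,r['xyz'],i).round(3),proj(n,c2w(n,r['xyz'],i),i).round())
    if n=='side': cv2.imwrite('pics/s2c.png',cv2.resize(im[60:200,270:430],None,fx=4,fy=4,interpolation=2))
```

```text
pos [ 0.4181 -0.333   0.2055] yaw -2.19 tilt [-1.e-03  7.e-04 -1.e+00] slide [  6.6 -10.2  85.5] turn -0.19 t 3.48 F [-0.3  0.1  1.1] J7 -1.05
wrist lamp 0.79 [ 0.412 -0.325  0.002] [[309. 176.]]
wrist rocker_press 0.66 [ 0.427 -0.322  0.105] [[301. 189.]]
side lamp 0.7 [ 0.414 -0.322  0.003] [[338. 184.]]
side rocker_press 0.52 [ 0.427 -0.326  0.102] [[336. 161.]]
top lamp 0.87 [ 0.415 -0.326 -0.002] [[444. 239.]]
top rocker_press 0.49 [ 0.424 -0.321  0.102] [[450. 232.]]
```

View pics/wrist2.png

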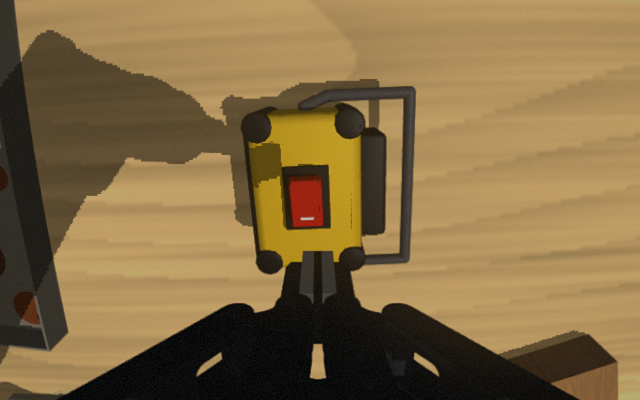

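View pics/s2c.png

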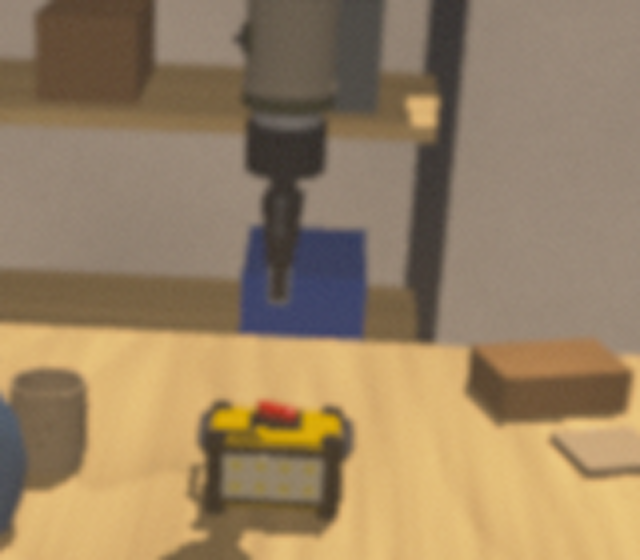

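>>> arm_command(
  slide=[
    [4,-5,15],
    [4,-5,20],
    [0,0,20],
    [0,0,20],
    [0,0,12],
    [0,0,6],
    [0,0,0],
  ],
  turn=[0,0,0,0,0,0,0],
  grip=[1,1,1,1,1,1,1],
)

```text
clock: 4.52
position: [0.4263, -0.3233, 0.1124]
ee_rot: [1.0, -0.017, -0.001, -0.001]
ft_force: [0.2, -0.1, 0.1]
grip_width: -0.001
```

>>> arm_command(
  slide=[
    [0,0,2],
    [0,0,2],
    [0,0,2],
    [0,0,2],
    [0,0,0],
  ],
  turn=[0,0,0,0,0],
  grip=[1,1,1,1,1],
)

```text
clock: 4.93
position: [0.4268, -0.3236, 0.1053]
ee_rot: [1.0, -0.017, 0.0, 0.0]
ft_force: [0.2, 0.0, -0.6]
grip_width: -0.0
```

>>> arm_command(
  slide=[
    [0,0,2],
    [0,0,1],
    [0,0,1],
    [0,0,1],
    [0,0,0],
  ],
  turn=[0,0,0,0,0],
  grip=[1,1,1,1,1],
)

```text
clock: 5.35
position: [0.4269, -0.3237, 0.1004]
ee_rot: [1.0, -0.017, 0.0, 0.0]
ft_force: [2.0, -0.2, 2.2]
grip_width: -0.002
```

>>> arm_command(
  slide=[
    [0,0,1],
    [0,0,1],
    [0,0,0.5],
    [0,0,0],
  ],
  turn=[0,0,0,0],
  grip=[1,1,1,1],
)

```text
clock: 5.68
position: [0.4271, -0.3238, 0.0997]
ee_rot: [1.0, -0.018, 0.0, 0.0]
ft_force: [-5.2, 4.7, 20.8]
grip_width: -0.0
```

Run:
```python
from h import *
goto([.425,-.323,.12],-2)
im=manip.camera('side');cv2.imwrite('pics/side3.png',im)
cv2.imwrite('pics/s3c.png',cv2.resize(im[100:240,270:430],None,fx=4,fy=4,interpolation=2))
```

```text
pos [ 0.4271 -0.3238  0.0997] yaw -2.01 tilt [ 6.e-04 -9.e-04 -1.e+00] slide [ -2.1  -0.7 -20.3] turn -0.01 t 5.68 F [-5.2  4.7 20.8] J7 -1.09
```

View pics/s3c.png

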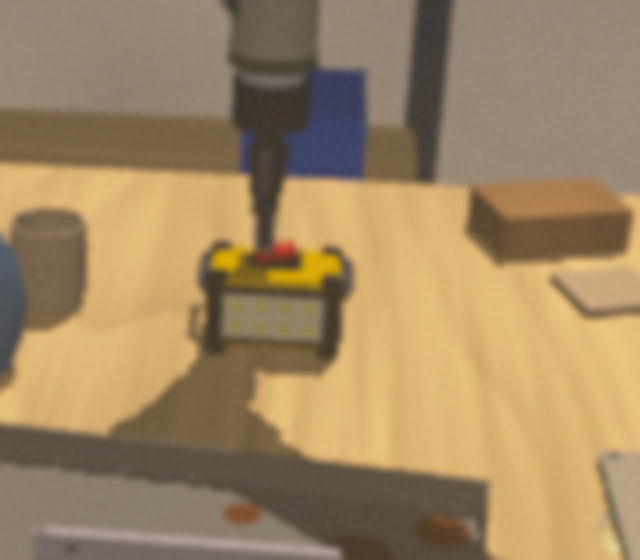

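>>> arm_command(
  slide=[
    [0,0,-4],
    [0,0,-10],
    [0,0,-25],
    [0,0,-30],
    [0,0,-30],
    [4,-20,0],
    [5,-35,0],
    [5,-38,0],
    [5,-38,0],
    [5,-38,0],
  ],
  turn=[0,0,0,0,0,0,0,0,0,0],
  grip=[1,1,1,1,1,1,1,1,1,1],
)

```text
clock: 6.57
position: [0.4564, -0.154, 0.1971]
ee_rot: [1.0, -0.018, -0.0, 0.0]
ft_force: [1.1, -0.0, 0.4]
grip_width: -0.006
```

>>> arm_command(
  slide=[
    [5,-38,0],
    [5,-38,0],
    [5,-38,0],
    [5,-38,0],
    [4,-35,0],
    [2,-30,0],
    [0,-20,0],
    [0,0,0],
  ],
  turn=[0,0,0,0,0,0,0,0],
  grip=[0.5,0.4,0.4,0.4,0.4,0.4,0.4,0.4],
)

```text
clock: 7.23
position: [0.4904, 0.0854, 0.1972]
ee_rot: [1.0, -0.014, -0.0, -0.001]
ft_force: [-0.9, -0.5, 1.1]
grip_width: 0.598
```

Run:
```python
from h import *
goto([.46,.113,.05],-1)
for n in ('wrist','side','top'):
    im=manip.camera(n);cv2.imwrite(f'pics/{n}4.png',im);i=cam(n)
    if n=='side': cv2.imwrite('pics/s4c.png',cv2.resize(im[60:200,270:430],None,fx=4,fy=4,interpolation=2))
    for t in ['angle_mid','angle_face','lip_mid']:
        for r in manip.tip_of(t,n)[:2]: print(n,t,round(r['score'],2),c2w(n,r['xyz'],i).round(3),proj(n,c2w(n,r['xyz'],i),i).round())
```

```text
pos [0.4904 0.0854 0.1972] yaw -1.63 tilt [-0.      0.0014 -1.    ] slide [-31.1 -26.5 147.2] turn -0.63 t 7.23 F [-0.9 -0.5  1.1] J7 -1.92
wrist angle_mid 0.84 [0.469 0.108 0.016] [[292. 197.]]
wrist angle_mid 0.6 [0.23  0.505 0.014] [[  0. 380.]]
wrist angle_face 0.95 [0.23  0.501 0.001] [[ 10. 373.]]
wrist angle_face 0.74 [0.461 0.11  0.005] [[291. 201.]]
wrist lip_mid 0.81 [0.552 0.248 0.006] [[142. 115.]]
side angle_mid 0.9 [0.235 0.499 0.011] [[404. 348.]]
side angle_mid 0.82 [0.467 0.109 0.018] [[316. 239.]]
side angle_face 0.69 [ 0.465  0.113 -0.001] [[316. 245.]]
side angle_face 0.65 [0.232 0.505 0.001] [[405. 353.]]
side lip_mid 0.87 [0.557 0.251 0.004] [[280. 269.]]
top angle_mid 0.97 [0.23  0.502 0.011] [[177. 296.]]
top angle_mid 0.58 [ 0.425 -0.324  0.097] [[450. 231.]]
top angle_face 0.73 [ 0.232  0.495 -0.002] [[181. 296.]]
top lip_mid 0.88 [0.55  0.251 0.002] [[261. 196.]]
top lip_mid 0.73 [ 0.655 -0.386 -0.002] [[459. 165.]]
```

View pics/wrist4.png

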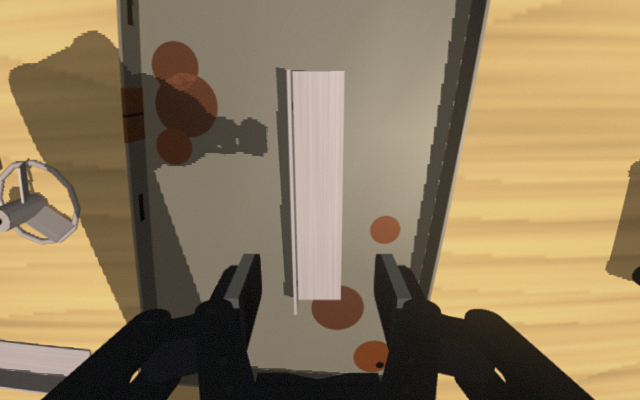

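View pics/side4.png

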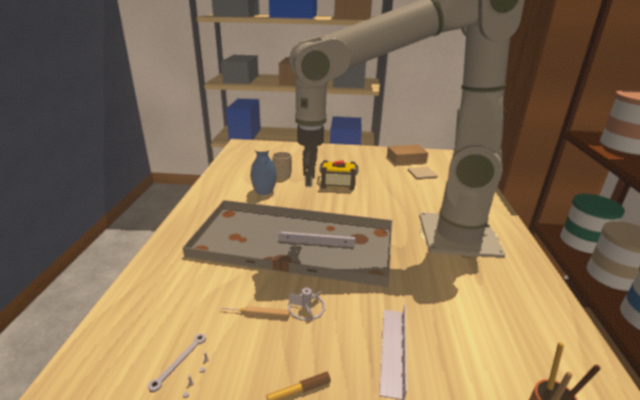

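View pics/s4c.png

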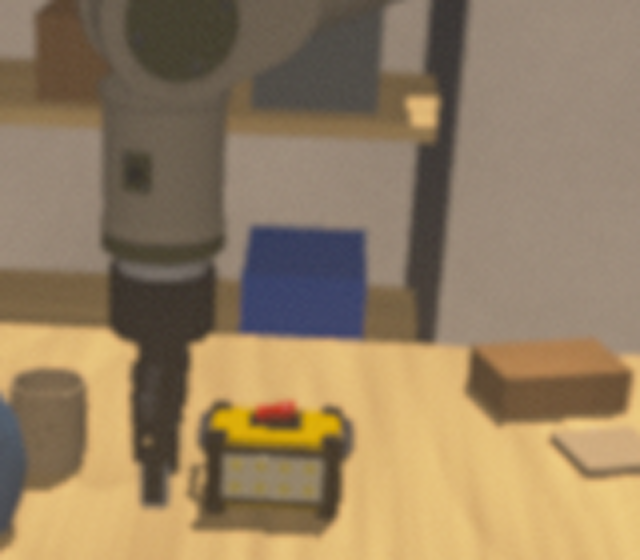

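Run:
```python
from h import *
im=cv2.imread('pics/wrist4.png')
a=cv2.resize(im[0:240,90:230],None,fx=2.5,fy=2.5,interpolation=2)
b=cv2.resize(im[55:325,265:355],None,fx=2.2,fy=2.2,interpolation=2)
c=np.zeros((600,700,3),np.uint8);c[:a.shape[0],:a.shape[1]]=a;c[:b.shape[0],400:400+b.shape[1]]=b
cv2.imwrite('pics/c4.png',c)
i=cam('wrist')
u=lambda p,z:unproj('wrist',[p],z,i)[0].round(4)
print('flange top ends',u((292,70),.033),u((295,315),.033))
print('foot rear',u((344,72),.006),u((340.5,299),.006))
print('foot ends left', u((297,298),.006))
print('crack bottom',u((144,115),.003),'crack top',u((123,115),.035))
```

```text
flange top ends [0.586  0.0978 0.033 ] [0.3453 0.1085 0.033 ]
foot rear [0.584  0.0524 0.006 ] [0.3451 0.0591 0.006 ]
foot ends left [0.3481 0.1077 0.006 ]
crack bottom [0.5533 0.2445 0.003 ] crack top [0.5559 0.2475 0.035 ]
```

View pics/c4.png

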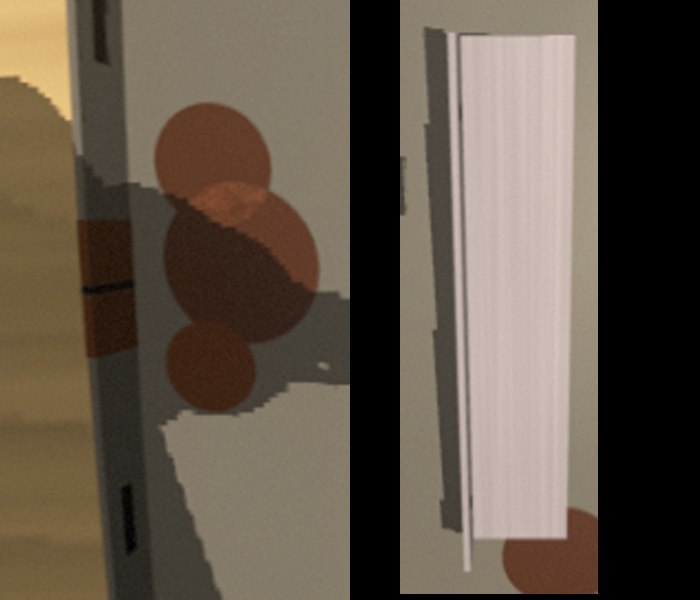

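>>> arm_command(
  slide=[
    [-8,-7,15],
    [-9,-7,25],
    [-8,-6,30],
    [0,0,30],
    [0,0,30],
    [0,0,25],
    [0,0,10],
    [0,0,0],
  ],
  turn=[0.4,0,0,0,0,0,0,0],
  grip=[0.4,0.4,0.4,0.4,0.4,0.4,0.4,0.4],
  newtons=40,
)

```text
clock: 8.5
position: [0.4653, 0.1011, 0.0299]
ee_rot: [1.0, -0.021, -0.002, 0.0]
ft_force: [-0.3, 0.1, 0.4]
grip_width: 0.598
```

Run:
```python
from h import *
goto([.466,.106,.012],-2)
im=manip.camera('wrist');cv2.imwrite('pics/wrist5.png',im)
```

```text
pos [0.4653 0.1011 0.0299] yaw -2.4 tilt [-4.e-03 -3.e-04 -1.e+00] slide [ 0.6 -5.  17.9] turn -0.4 t 8.5 F [-0.3  0.1  0.4] J7 -2.09
```

View pics/wrist5.png

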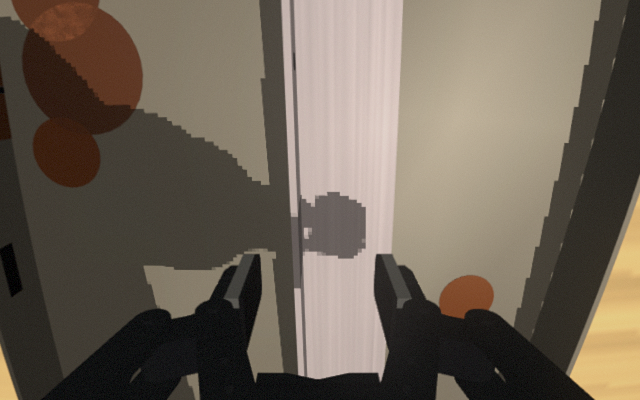

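>>> arm_command(
  slide=[
    [0,-3,8],
    [0,-2,7],
    [0,0,2],
    [0,0,0],
    [0,0,0],
  ],
  turn=[-0.4,0,0,0,0],
  grip=[0.4,0.4,0.4,0.4,0.4],
)

```text
clock: 8.97
position: [0.4671, 0.1064, 0.0151]
ee_rot: [1.0, -0.017, 0.0, 0.0]
ft_force: [0.1, 0.4, -0.7]
grip_width: 0.598
```

>>> arm_command(
  slide=[
    [0,0,0],
    [0,0,0],
    [0,0,0],
    [0,0,0],
    [0,0,0],
    [0,0,0],
    [0,0,0],
    [0,0,0],
  ],
  turn=[0,0,0,0,0,0,0,0],
  grip=[0.6,0.8,0.9,1,1,1,1,1],
)

```text
clock: 9.63
position: [0.4672, 0.1064, 0.0151]
ee_rot: [1.0, -0.017, 0.0, 0.0]
ft_force: [-1.2, -0.7, 6.4]
grip_width: 0.022
```

Run:
```python
from h import *
goto([.466,.106,.04],-2)
im=manip.camera('wrist');cv2.imwrite('pics/wrist6.png',im);print(manip.get_obs()['grip_width'])
```

```text
pos [0.4672 0.1064 0.0151] yaw -2.0 tilt [ 6.e-04 -1.e-04 -1.e+00] slide [ -1.2   0.5 -24.9] turn -0.0 t 9.63 F [-1.2 -0.7  6.4] J7 -2.11
0.026063432318759804
```

View pics/wrist6.png

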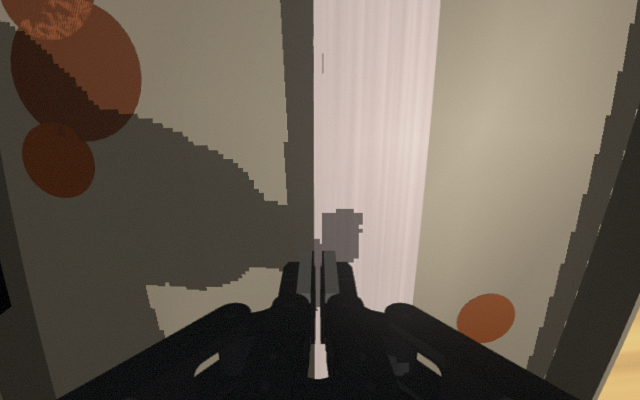

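>>> arm_command(
  slide=[
    [0,0,-5],
    [0,0,-10],
    [0,0,-10],
    [10,-13,0],
    [14,-20,0],
    [15,-22,0],
    [15,-22,0],
    [14,-20,0],
    [10,-14,0],
    [0,0,0],
  ],
  turn=[0,0,0,0,0,0,0,2,2,0.2],
  grip=[1,1,1,1,1,1,1,1,1,1],
)

```text
clock: 10.52
position: [0.5506, 0.2178, 0.041]
ee_rot: [0.999, -0.054, 0.001, -0.001]
ft_force: [-0.7, 0.4, -1.0]
grip_width: 0.029
```

Run:
```python
from h import *
goto([.549,.215,.016],-6.2)
for n in ('wrist','top','side'):
    im=manip.camera(n);cv2.imwrite(f'pics/{n}7.png',im);i=cam(n)
    for t in ['angle_mid','lip_mid']:
        for r in manip.tip_of(t,n)[:2]: print(n,t,round(r['score'],2),c2w(n,r['xyz'],i).round(3),proj(n,c2w(n,r['xyz'],i),i).round())
```

```text
pos [0.5506 0.2178 0.041 ] yaw -6.18 tilt [ 0.0016  0.0029 -1.    ] slide [-1.4  3.1 25. ] turn 0.02 t 10.52 F [-0.7  0.4 -1. ] J7 -2.35
wrist angle_mid 0.6 [0.551 0.223 0.041] [[303. 268.]]
wrist angle_mid 0.2 [0.551 0.25  0.007] [[256. 242.]]
wrist lip_mid 0.72 [0.551 0.252 0.004] [[254. 241.]]
top angle_mid 0.65 [0.233 0.499 0.012] [[178. 295.]]
top angle_mid 0.2 [ 0.428 -0.323  0.1  ] [[450. 230.]]
top lip_mid 0.57 [0.552 0.251 0.003] [[262. 195.]]
side angle_mid 0.94 [0.234 0.502 0.014] [[405. 348.]]
side angle_mid 0.67 [ 0.429 -0.325  0.097] [[336. 162.]]
side lip_mid 0.67 [0.552 0.254 0.006] [[281. 269.]]
```

View pics/wrist7.png

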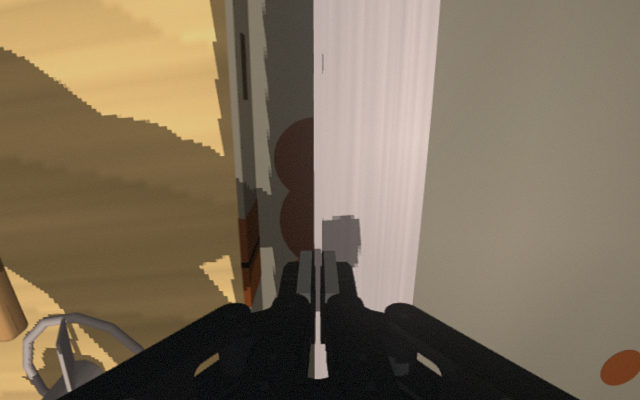

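View pics/side7.png

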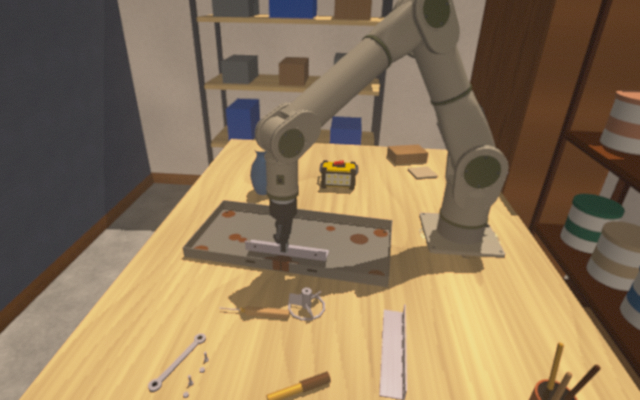

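Run:
```python
from h import *
cv2.imwrite('pics/c7.png',cv2.resize(cv2.imread('pics/side7.png')[225:285,185:400],None,fx=3.7,fy=3.7,interpolation=2))
i=cam('wrist');u=lambda p,z:unproj('wrist',[p],z,i)[0]
L=np.array([.552,.250,.003]);a=np.radians(-6.2);X=np.array([np.cos(a),np.sin(a),0]);Y=np.array([-np.sin(a),np.cos(a),0])
for nm,p,z in (('hole',(322.5,63),.044),('slot',(244,67),.019),('crackin',(258,262),.01),('cracktop',(248,266),.035),('flange outer top near/far',(313.5,0),.059),('foot rear',(440,0),.032),('foot rear',(418,290),.032)):
    d=u(p,z)-L;print(nm,(d@X*1000).round(1),(d@Y*1000).round(1))
```

```text
hole 90.1 -38.4
slot 90.2 -3.7
crackin -11.6 -3.4
cracktop -0.5 -3.1
flange outer top near/far 108.5 -35.2
foot rear 115.1 -85.1
foot rear -16.0 -87.4
```

View pics/c7.png

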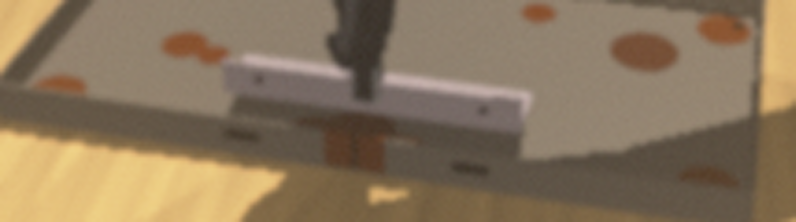

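>>> arm_command(
  slide=[
    [0,0,8],
    [0,0,8],
    [0,0,6],
    [0,0,3],
    [0,0,0.5],
    [0,0,0],
  ],
  turn=[0,0,0,0,0,0],
  grip=[1,1,1,1,1,1],
)

```text
clock: 11.47
position: [0.5495, 0.2144, 0.015]
ee_rot: [0.999, -0.054, 0.0, 0.0]
ft_force: [-3.6, -2.1, 12.6]
grip_width: 0.023
```

>>> arm_command(
  slide=[
    [0,0,0],
    [0,0,0],
    [0,0,0],
    [0,0,-5],
    [0,0,-15],
    [0,0,-30],
    [0,0,-30],
    [0,0,0],
  ],
  turn=[0,0,0,0,0,0,0,0],
  grip=[0.82,0.82,0.82,0.82,0.82,0.82,0.6,0.6],
)

```text
clock: 12.13
position: [0.552, 0.2159, 0.1003]
ee_rot: [0.999, -0.054, 0.004, -0.002]
ft_force: [1.4, 1.4, 0.7]
grip_width: 0.404
```

Run:
```python
from h import *
goto([.549,.215,.016],83.8)
for n in ('wrist',):
    im=manip.camera(n);cv2.imwrite(f'pics/{n}8.png',im);i=cam(n)
```

```text
pos [0.552  0.2159 0.1003] yaw -6.19 tilt [ 0.0075  0.0028 -1.    ] slide [-3.5  1.5 84.3] turn -89.99 t 12.13 F [1.4 1.4 0.7] J7 -2.32
```

View pics/wrist8.png

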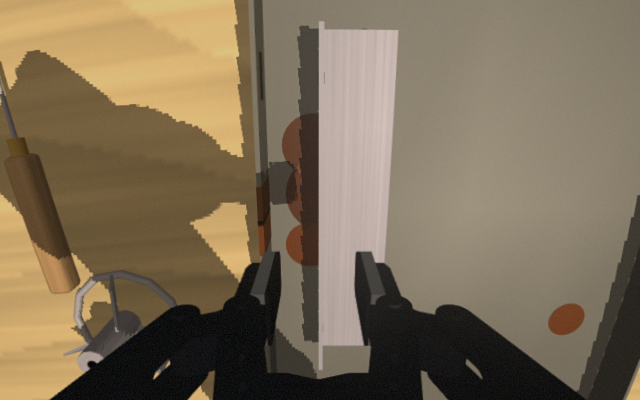

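>>> arm_command(
  slide=[
    [-1,10,-10],
    [-1,10,-10],
    [-1,7,0],
    [0,0,0],
    [0,0,0],
    [0,0,0],
    [0,0,0],
    [0,0,0],
    [0,0,0],
    [0,0,0],
  ],
  turn=[0,-7,-7,-7,-7,-7,-7,-7,-7,-7],
  grip=[0.5,0.5,0.5,0.5,0.5,0.5,0.5,0.5,0.5,0.5],
)

```text
clock: 13.02
position: [0.5435, 0.1864, 0.1136]
ee_rot: [0.878, 0.478, -0.001, -0.0]
ft_force: [-0.2, -0.3, -0.6]
grip_width: 0.498
```

>>> arm_command(
  slide=[
    [0,0,0],
    [0,0,0],
    [0,0,0],
    [0,0,0],
    [0,0,0],
  ],
  turn=[-7,-7,-7,-6,0],
  grip=[0.5,0.5,0.5,0.5,0.5],
)

```text
clock: 13.43
position: [0.5436, 0.1863, 0.1135]
ee_rot: [0.743, 0.669, -0.001, -0.0]
ft_force: [-0.1, -0.5, -0.2]
grip_width: 0.501
```

Run:
```python
from h import *
goto([.546,.19,.03],83.8)
for n in ('wrist','top','side'):
    im=manip.camera(n);cv2.imwrite(f'pics/{n}9.png',im);i=cam(n)
```

```text
pos [0.5436 0.1863 0.1135] yaw 84.05 tilt [-1.9e-03 -8.0e-04 -1.0e+00] slide [ 4.   2.2 83.5] turn 0.25 t 13.43 F [-0.1 -0.5 -0.2] J7 -0.78
```

View pics/wrist9.png

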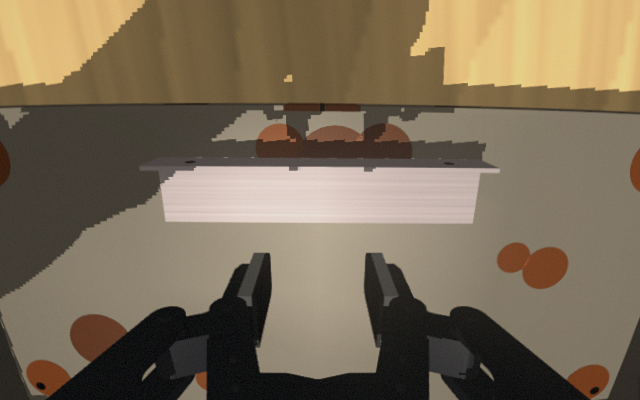

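View pics/side9.png

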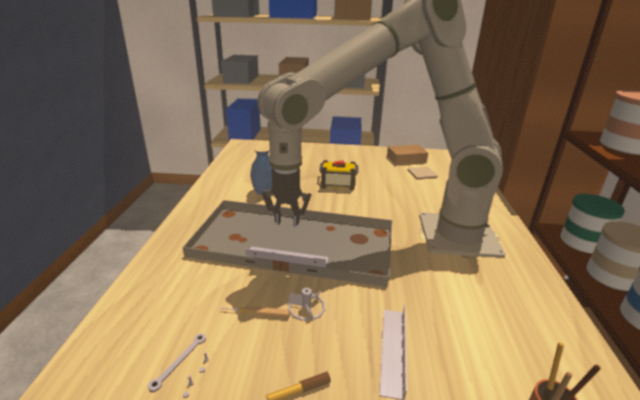

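>>> arm_command(
  slide=[
    [2,2,20],
    [2,0,25],
    [0,0,25],
    [0,0,14],
    [0,0,4],
    [0,0,0],
  ],
  turn=[0.2,0,0,0,0,0],
  grip=[0.5,0.5,0.5,0.5,0.5,0.5],
)

```text
clock: 14.08
position: [0.5461, 0.1911, 0.0257]
ee_rot: [0.746, 0.666, -0.001, -0.0]
ft_force: [1.1, 0.5, -0.3]
grip_width: 0.498
```

>>> arm_command(
  slide=[
    [0,0,3],
    [0,0,3],
    [0,0,2],
    [0,0,2],
    [0,0,0],
    [0,0,0],
  ],
  turn=[0,0,0,0,0,0],
  grip=[0.5,0.5,0.5,0.5,0.5,0.5],
)

```text
clock: 14.58
position: [0.5467, 0.1913, 0.0165]
ee_rot: [0.745, 0.667, 0.0, 0.0]
ft_force: [0.0, -0.3, -0.3]
grip_width: 0.5
```

Run:
```python
from h import *
goto([.546,.19,.03],83.8)
for n in ('wrist','side'):
    im=manip.camera(n);cv2.imwrite(f'pics/{n}10.png',im);i=cam(n)
cv2.imwrite('pics/c10.png',cv2.resize(im[185:295,195:370],None,fx=4.5,fy=4.5,interpolation=2))
```

```text
pos [0.5467 0.1913 0.0165] yaw 83.6 tilt [ 3.e-04  0.e+00 -1.e+00] slide [ -1.4  -0.6 -13.5] turn -0.2 t 14.58 F [ 0.  -0.3 -0.3] J7 -0.87
```

View pics/wrist10.png

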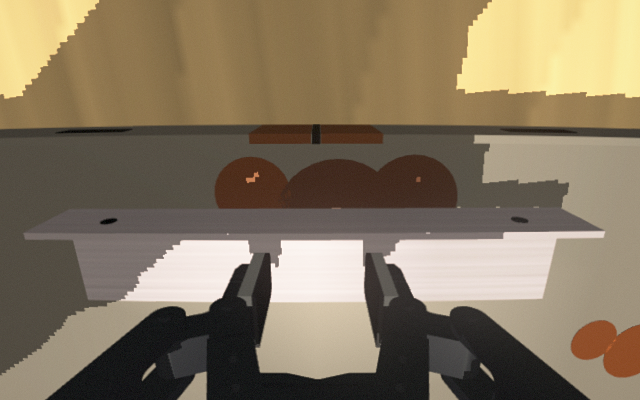

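View pics/c10.png

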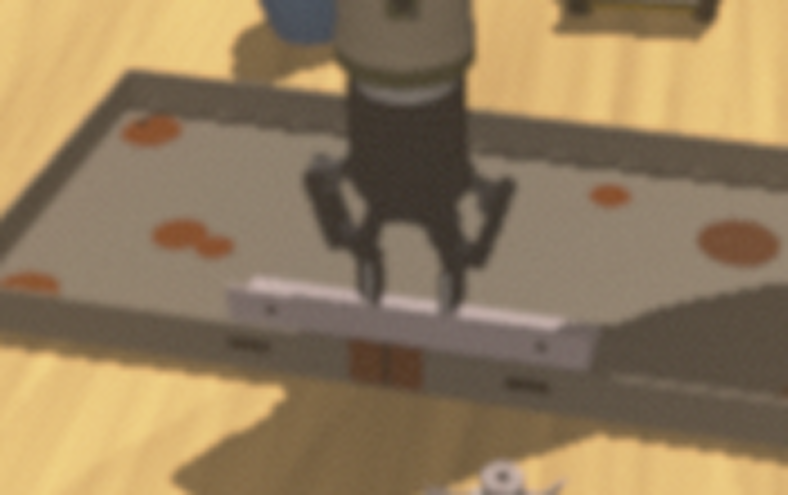

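>>> arm_command(
  slide=[
    [0,0,2],
    [0,0,2],
    [0,0,2],
    [0,0,0],
    [0,0,0],
  ],
  turn=[0,0,0,0,0],
  grip=[0.5,0.5,0.5,0.5,0.5],
)

```text
clock: 15.1
position: [0.5465, 0.1913, 0.0101]
ee_rot: [0.745, 0.667, -0.0, -0.0]
ft_force: [0.6, 0.5, 0.5]
grip_width: 0.5
```

>>> arm_command(
  slide=[
    [0,0,1],
    [0,0,1],
    [0,0,0],
    [0,0,0],
  ],
  turn=[0,0,0,0],
  grip=[0.5,0.5,0.5,0.5],
)

```text
clock: 15.43
position: [0.5466, 0.1913, 0.0083]
ee_rot: [0.745, 0.667, -0.0, 0.0]
ft_force: [0.2, -0.8, -0.7]
grip_width: 0.499
```

>>> arm_command(
  slide=[
    [2,0,0],
    [3,0,0],
    [3,0,0],
    [3,0,0],
    [3,0,0],
    [3,0,0],
    [3,0,0],
    [3,0,0],
    [2,0,0],
    [0,0,0],
  ],
  turn=[0,0,0,0,0,0,0,0,0,0],
  grip=[0.5,0.5,0.5,0.5,0.5,0.5,0.5,0.5,0.5,0.5],
)

```text
clock: 16.27
position: [0.5494, 0.2169, 0.0083]
ee_rot: [0.745, 0.667, 0.0, -0.0]
ft_force: [-1.1, -0.2, 0.2]
grip_width: 0.498
```

Run:
```python
from h import *
goto([.546,.19,.03],83.8)
for n in ('wrist','side'):
    im=manip.camera(n);cv2.imwrite(f'pics/{n}11.png',im);i=cam(n)
cv2.imwrite('pics/c11.png',cv2.resize(im[185:295,195:370],None,fx=4.5,fy=4.5,interpolation=2))
```

```text
pos [0.5494 0.2169 0.0083] yaw 83.63 tilt [ 1.e-04  4.e-04 -1.e+00] slide [-27.1  -0.4 -21.7] turn -0.17 t 16.27 F [-1.1 -0.2  0.2] J7 -0.92
```

View pics/wrist11.png

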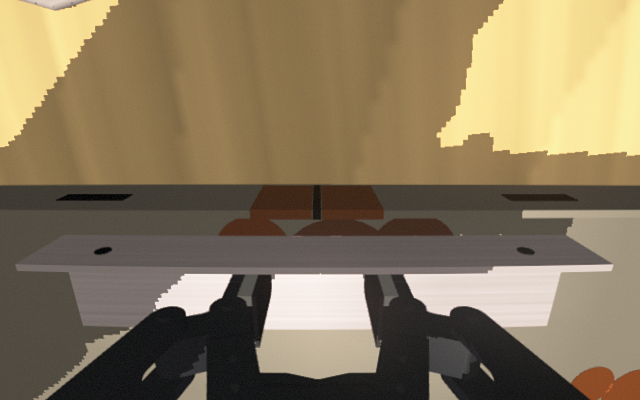

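View pics/c11.png

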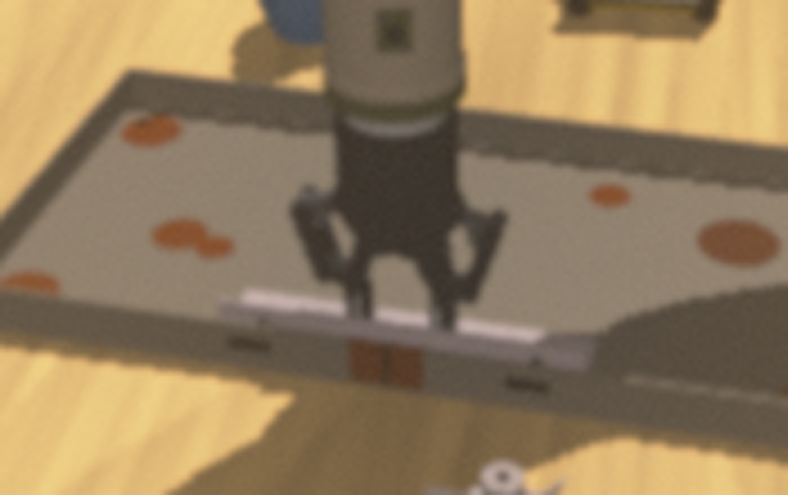

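Run:
```python
from h import *
i=cam('wrist');a=np.radians(-6.2);L=np.array([.552,.250,.003]);X=np.array([np.cos(a),np.sin(a),0]);Y=np.array([-np.sin(a),np.cos(a),0])
for nm,p,z in (('flange top inner L/R',(40,272),.033),('R',(590,269),.033),('foot rear',(85,328),.006),('foot rear R',(545,326),.006),('flange bottom outer edge',(320,234.5),.003),('hole L',(103,251),.018),('hole R',(526,251),.018),('crack',(317,218),.003),('cracktop',(317,185),.035),('lip top L',(30,185),.035),('lip top R',(610,185),.035)):
    d=unproj('wrist',[p],z,i)[0]-L;print(nm,(d@X*1000).round(1),(d@Y*1000).round(1))
```

```text
flange top inner L/R -110.6 -23.4
R 111.5 -22.6
foot rear -120.1 -71.9
foot rear R 120.2 -71.2
flange bottom outer edge 3.0 -19.7
hole L -91.9 -21.1
hole R 92.7 -21.6
crack 1.6 -11.5
cracktop 1.7 13.1
lip top L -103.0 13.7
lip top R 108.7 13.1
```

Run:
```python
from h import *
i=cam('wrist');a=np.radians(-6.2);L=np.array([.552,.250,.003]);X=np.array([np.cos(a),np.sin(a),0]);Y=np.array([-np.sin(a),np.cos(a),0])
print(c2w('wrist',[0,0,0],i))
for nm,p,z in (('crack top',(317,218),.035),('crack bottom',(317,185),.0),('lip bot L',(30,185),0),('lip bot R',(610,185),0),('liptop L',(30,210),.035),('liptopR',(610,211),.035),('slotL',(94,197),.019),('slotR',(540,197.5),.019)):
    d=unproj('wrist',[p],z,i)[0]-L;print(nm,(d@X*1000).round(1),(d@Y*1000).round(1))
cv2.imwrite('pics/c11w.png',cv2.resize(cv2.imread('pics/wrist11.png')[175:335,0:400],None,fx=2,fy=2,interpolation=2))
```

```text
[0.5588932  0.29509146 0.15189882]
crack top 1.7 0.8
crack bottom 1.6 3.4
lip bot L -134.4 4.1
lip bot R 140.7 3.3
liptop L -105.6 4.0
liptopR 111.4 3.0
slotL -90.1 4.0
slotR 93.4 3.2
```

View pics/c11w.png

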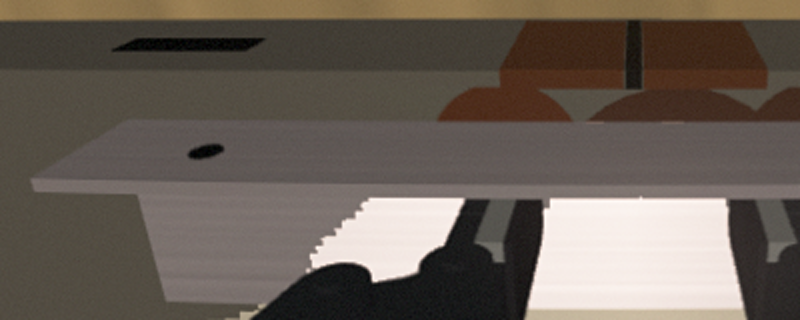

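>>> arm_command(
  slide=[
    [2,0,0],
    [3,0,0],
    [3,0,0],
    [3,0,0],
    [3,0,0],
    [2,0,0],
    [0,0,0],
    [0,0,0],
  ],
  turn=[0,0,0,0,0,0,0,0],
  grip=[0.5,0.5,0.5,0.5,0.5,0.5,0.5,0.5],
)

```text
clock: 17.03
position: [0.5512, 0.2323, 0.0083]
ee_rot: [0.745, 0.667, 0.0, -0.0]
ft_force: [-0.4, 1.0, 0.2]
grip_width: 0.501
```

>>> arm_command(
  slide=[
    [1,0,0],
    [0.5,0,0],
    [0.5,0,0],
    [0,0,0],
    [0,0,0],
  ],
  turn=[0,0,0,0,0],
  grip=[0.5,0.5,0.5,0.5,0.5],
)

```text
clock: 17.45
position: [0.5515, 0.234, 0.0083]
ee_rot: [0.745, 0.667, 0.0, 0.0]
ft_force: [-0.4, -0.4, 0.6]
grip_width: 0.502
```

>>> arm_command(
  slide=[
    [0.5,0,0],
    [0.5,0,0],
    [0,0,0],
    [0,0,0],
  ],
  turn=[0,0,0,0],
  grip=[0.5,0.5,0.5,0.5],
)

```text
clock: 17.78
position: [0.5516, 0.2351, 0.0083]
ee_rot: [0.745, 0.667, 0.0, 0.0]
ft_force: [-0.7, 0.1, -0.1]
grip_width: 0.499
```

Run:
```python
from h import *
goto([.546,.19,.03],83.8)
for n in ('wrist',):
    im=manip.camera(n);cv2.imwrite(f'pics/{n}12.png',im);i=cam(n)
```

```text
pos [0.5516 0.2351 0.0083] yaw 83.6 tilt [ 1.e-04  0.e+00 -1.e+00] slide [-45.4  -0.5 -21.7] turn -0.2 t 17.78 F [-0.7  0.1 -0.1] J7 -0.94
```

View pics/wrist12.png

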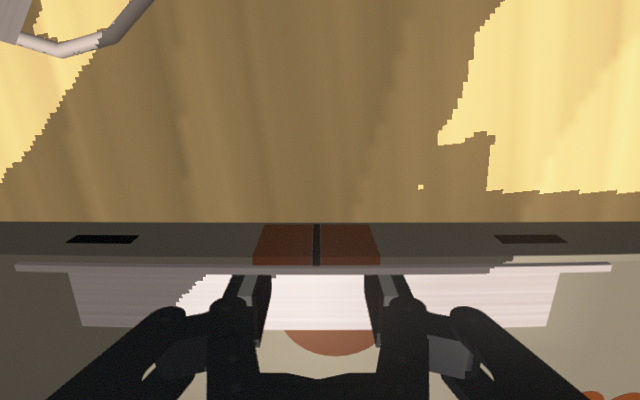

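>>> arm_command(
  slide=[
    [0.5,0,0],
    [0.5,0,0],
    [0,0,0],
    [0,0,0],
  ],
  turn=[0,0,0,0],
  grip=[0.5,0.5,0.5,0.5],
)

```text
clock: 18.17
position: [0.5517, 0.2361, 0.0083]
ee_rot: [0.745, 0.667, 0.0, 0.0]
ft_force: [0.0, -0.3, -0.1]
grip_width: 0.499
```

>>> arm_command(
  slide=[
    [0.5,0,0],
    [0,0,0],
    [0,0,0],
  ],
  turn=[0,0,0],
  grip=[0.5,0.5,0.5],
)

```text
clock: 18.42
position: [0.5517, 0.2366, 0.0083]
ee_rot: [0.745, 0.667, 0.0, 0.0]
ft_force: [-0.2, 0.2, -0.2]
grip_width: 0.5
```

>>> arm_command(
  slide=[
    [0.5,0,0],
    [0,0,0],
    [0,0,0],
  ],
  turn=[0,0,0],
  grip=[0.5,0.5,0.5],
)

```text
clock: 18.67
position: [0.5518, 0.237, 0.0083]
ee_rot: [0.745, 0.667, 0.0, 0.0]
ft_force: [-0.7, -0.7, 0.4]
grip_width: 0.499
```

>>> arm_command(
  slide=[
    [0.5,0,0],
    [0,0,0],
    [0,0,0],
  ],
  turn=[0,0,0],
  grip=[0.5,0.5,0.5],
)

```text
clock: 18.92
position: [0.5518, 0.2376, 0.0083]
ee_rot: [0.745, 0.667, 0.0, 0.0]
ft_force: [0.3, -0.1, -0.4]
grip_width: 0.502
```

>>> arm_command(
  slide=[
    [0.5,0,0],
    [0,0,0],
    [0,0,0],
  ],
  turn=[0,0,0],
  grip=[0.5,0.5,0.5],
)

```text
clock: 19.17
position: [0.5519, 0.2379, 0.0083]
ee_rot: [0.745, 0.667, -0.0, 0.0]
ft_force: [-0.4, -0.8, 0.4]
grip_width: 0.501
```

>>> arm_command(
  slide=[
    [0.5,0,0],
    [0,0,0],
    [0,0,0],
  ],
  turn=[0,0,0],
  grip=[0.5,0.5,0.5],
)

```text
clock: 19.42
position: [0.5519, 0.2381, 0.0083]
ee_rot: [0.746, 0.666, -0.0, 0.0]
ft_force: [-1.1, -3.3, 2.0]
grip_width: 0.501
```

>>> arm_command(
  slide=[
    [0.5,0,0],
    [0,0,0],
    [0,0,0],
    [0,0,0],
  ],
  turn=[0,0,0,0],
  grip=[0.5,0.5,0.5,0.5],
)

```text
clock: 19.75
position: [0.552, 0.2385, 0.0082]
ee_rot: [0.746, 0.666, -0.0, 0.0]
ft_force: [-1.1, -5.0, 3.1]
grip_width: 0.496
```

>>> arm_command(
  slide=[
    [0.5,0,0],
    [0,0,0],
    [0,0,0],
    [0,0,0],
  ],
  turn=[0,0,0,0],
  grip=[0.5,0.5,0.5,0.5],
)

```text
clock: 20.08
position: [0.552, 0.2387, 0.0082]
ee_rot: [0.746, 0.666, -0.001, 0.0]
ft_force: [-2.0, -5.8, 4.2]
grip_width: 0.497
```

Run:
```python
from h import *
goto([.546,.19,.03],83.8);print(manip.get_obs()['torque'])
for n in ('wrist',):
    im=manip.camera(n);cv2.imwrite(f'pics/{n}13.png',im);i=cam(n)
```

```text
pos [0.552  0.2387 0.0082] yaw 83.58 tilt [-3.0e-04 -1.2e-03 -1.0e+00] slide [-49.1  -0.5 -21.7] turn -0.22 t 20.08 F [-2.  -5.8  4.2] J7 -0.95
[-1.11231037  0.43334958  0.0437716 ]
```

View pics/wrist13.png

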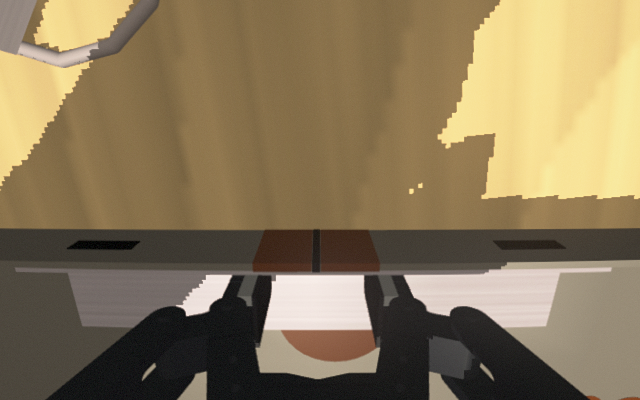

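>>> arm_command(
  slide=[
    [0,0,-0.3],
    [0,0,0],
    [0,0,0],
    [0,0,0],
  ],
  turn=[0,0,0,0],
  grip=[0.5,0.5,0.5,0.5],
)

```text
clock: 20.47
position: [0.552, 0.2387, 0.0083]
ee_rot: [0.746, 0.666, -0.001, 0.0]
ft_force: [-0.5, -5.6, 0.8]
grip_width: 0.503
```

>>> arm_command(
  slide=[
    [0.5,0,0],
    [0,0,0],
    [0,0,0],
    [0,0,0],
  ],
  turn=[0,0,0,0],
  grip=[0.5,0.5,0.5,0.5],
)

```text
clock: 20.8
position: [0.552, 0.239, 0.0082]
ee_rot: [0.746, 0.666, -0.001, 0.0]
ft_force: [-1.2, -6.0, 0.8]
grip_width: 0.498
```

>>> arm_command(
  slide=[
    [0.5,0,0],
    [0.5,0,0],
    [0,0,0],
    [0,0,0],
    [0,0,0],
  ],
  turn=[0,0,0,0,0],
  grip=[0.5,0.5,0.5,0.5,0.5],
)

```text
clock: 21.22
position: [0.5521, 0.2393, 0.0083]
ee_rot: [0.746, 0.666, -0.001, 0.001]
ft_force: [-2.3, -8.4, 3.2]
grip_width: 0.502
```

>>> arm_command(
  slide=[
    [0.5,0,0],
    [0,0,-0.1],
    [0,0,0],
    [0,0,0],
  ],
  turn=[0,0,0,0],
  grip=[0.5,0.5,0.5,0.5],
)

```text
clock: 21.55
position: [0.5521, 0.2395, 0.0082]
ee_rot: [0.746, 0.666, -0.001, 0.001]
ft_force: [-2.9, -9.8, 3.0]
grip_width: 0.502
```

>>> arm_command(
  slide=[
    [0.2,0,-0.2],
    [0,0,0],
    [0,0,0],
    [0,0,0],
    [0,0,0],
    [0,0,0],
    [0,0,0],
  ],
  turn=[0,0,0,0,0,0,0],
  grip=[0.5,0.5,0.5,0.5,0.5,0.5,0.5],
)

```text
clock: 22.13
position: [0.5521, 0.2395, 0.0082]
ee_rot: [0.746, 0.666, -0.002, 0.001]
ft_force: [-2.0, -9.7, 2.0]
grip_width: 0.501
```

Run:
```python
from h import *
for k in range(4):
    goto([.552,.24,.0082],83.8)
    n=('wrist','side','top','side')[k]
    im=manip.camera(n);cv2.imwrite(f'pics/{n}14.png',im)
    if k==1: cv2.imwrite('pics/c14.png',cv2.resize(im[185:295,195:370],None,fx=4.5,fy=4.5,interpolation=2));cv2.imwrite('pics/l14.png',cv2.resize(im[150:200,300:380],None,fx=6,fy=6,interpolation=2))
    if k==0: cv2.imwrite('pics/w14.png',cv2.resize(im[200:350,0:640],(800,400),interpolation=2))
```

```text
pos [0.5521 0.2395 0.0082] yaw 83.54 tilt [-0.0013 -0.0033 -1.    ] slide [ 0.5 -0.1  0. ] turn -0.26 t 22.13 F [-2.  -9.7  2. ] J7 -0.95
pos [0.5521 0.2395 0.0082] yaw 83.54 tilt [-0.0014 -0.0033 -1.    ] slide [ 0.5 -0.1  0. ] turn -0.26 t 22.18 F [-0.8 -9.5  1.7] J7 -0.95
pos [0.5521 0.2395 0.0082] yaw 83.54 tilt [-0.0013 -0.0033 -1.    ] slide [ 0.5 -0.1  0. ] turn -0.26 t 22.23 F [ -2.8 -10.2   1.8] J7 -0.95
pos [0.5521 0.2395 0.0082] yaw 83.54 tilt [-0.0014 -0.0033 -1.    ] slide [ 0.5 -0.1  0. ] turn -0.26 t 22.28 F [-2.8 -8.4  1.3] J7 -0.95
```

View pics/w14.png

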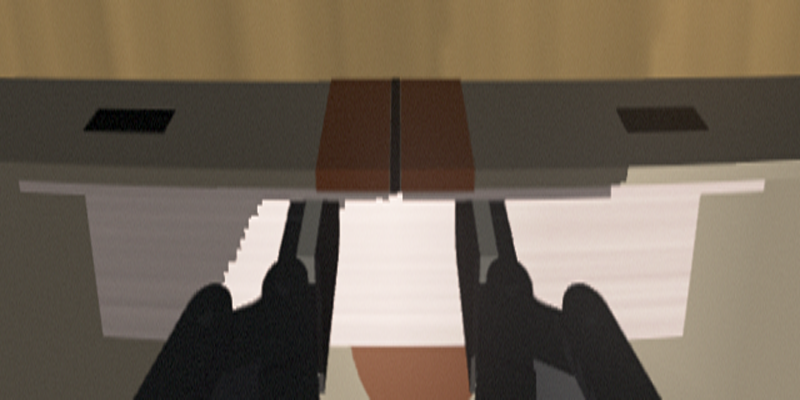

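View pics/c14.png

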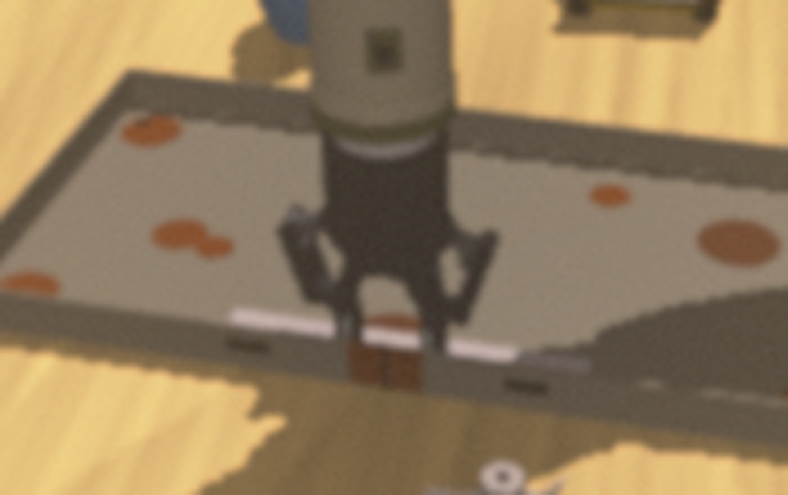

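View pics/l14.png

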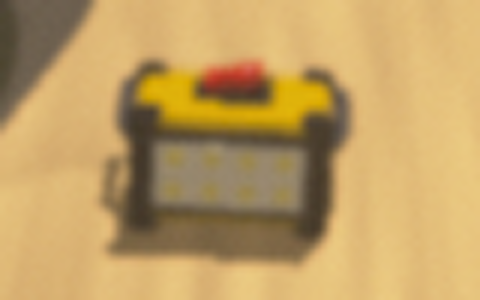

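>>> arm_command(
  slide=[
    [0,0,0],
    [0,0,0],
    [0,0,0],
    [0,0,0],
    [0,0,0],
    [0,0,0],
    [0,0,0],
    [0,0,0],
    [0,0,0],
    [0,0,0],
  ],
  turn=[0,0,0,0,0,0,0,0,0,0],
  grip=[0.5,0.5,0.5,0.5,0.5,0.5,0.5,0.5,0.5,0.5],
)

```text
clock: 23.17
position: [0.5521, 0.2395, 0.0082]
ee_rot: [0.746, 0.666, -0.002, 0.001]
ft_force: [-1.6, -10.0, 1.9]
grip_width: 0.504
```

>>> arm_command(
  slide=[
    [0,0,0],
    [0,0,0],
    [0,0,0],
    [0,0,0],
    [0,0,0],
    [0,0,0],
    [0,0,0],
    [0,0,0],
    [0,0,0],
    [0,0,0],
  ],
  turn=[0,0,0,0,0,0,0,0,0,0],
  grip=[0.5,0.5,0.5,0.5,0.5,0.5,0.5,0.5,0.5,0.5],
)

```text
clock: 24.0
position: [0.5521, 0.2395, 0.0082]
ee_rot: [0.746, 0.666, -0.002, 0.001]
ft_force: [-2.4, -10.2, 2.2]
grip_width: 0.498
```

Run:
```python
from h import *
i=cam('wrist');a=np.radians(-6.2);L=np.array([.5536,.250,.003]);X=np.array([np.cos(a),np.sin(a),0]);Y=np.array([-np.sin(a),np.cos(a),0])
im=manip.camera('wrist')
for nm,p,z in (('flange top inner L',(20,271.5),.033),('R',(608,271),.033),('foot rear L',(82,326),.006),('foot rear R',(546,326),.006)):
    d=unproj('wrist',[p],z,i)[0]-L;print(nm,(d@X*1000).round(1),(d@Y*1000).round(1))
F=[]
for n in ('side','top','side','top'):
    manip.camera(n);F.append(manip.get_obs()['ft_force'])
print(np.mean(F,0))
for t in ('vase','mug','paddle','pintool'):
    for n in ('top','side'):
        for r in manip.tip_of(t,n)[:1]: print(t,n,c2w(n,r['xyz']).round(3))
```

```text
flange top inner L -121.0 0.1
R 118.2 -0.5
foot rear L -123.1 -47.5
foot rear R 119.3 -48.2
[-1.82985052 -9.15343004  1.55191611]
vase top [ 0.701 -0.228  0.002]
vase side [ 0.704 -0.231 -0.002]
mug top [ 0.654 -0.384 -0.003]
mug side [ 0.414 -0.327  0.002]
paddle top [0.464 0.387 0.   ]
paddle side [0.464 0.383 0.002]
pintool top [ 0.7   -0.228  0.   ]
pintool side [ 0.583  0.425 -0.001]
```

Everything checks out: the angle sits about 1.5 mm off centre, it is parallel, the push is about 9.5–10 N, and the bystanders haven't moved. Handing in.

```bash
python3 -c "
from workcell import manip
print(manip.hand_in())"
```

```text
the job is handed in; nothing more can be done
None
```

The lamp's rocker is on, and the angle is held against the inside of the cracked lip with a push of about 9–10 N. I handed the job in at about 25 s, still pressing with both fingertips; the hand-in gives no verdict.

- **Lamp:** the side picture shows the rocker tilted the other way than at the start. The press peaked at about 21 N once the rocker reached its stop. I saw no change in the lamp's panel, so I am going by the rocker's tilt alone.
- **Which angle:** I took the one lying in the deck, 0.48 m from the base; the look-alike on the bench is 0.55 m away. I gripped it by the flange, carried it to about 30 mm from the lip, let go, and pushed it home.
- **Fit:** the angle's middle measures about 1.5 mm from the crack along the lip. The flange is parallel to the lip to about 0.003 rad, and the measurements fit the flange standing upright with its foot flat on the sheet.
- **Force:** the wrist sensor read 9–10 N sideways, steady for over 2 s, with about 2 N upward on the tool. The fingers moved about 1.7 mm after touching, which at 0.2 mm per newton means about 8 N on the lip. This is an estimate: I could not measure the force on the lip directly.
- **Bystanders:** the vase and paddle measured the same as at the start in both cameras, and the mug and pin tool in one each. The other two readings were wrong detections: "mug" landed on the lamp in the side view, and "pintool" on the vase in the top view.

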